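# Turn the topping carousel to the red tub

### The arm

A 6-joint arm with a two-finger parallel gripper is mounted at the origin on the work surface. World frame = base frame: x ahead of the robot, y to its left, z up, the work surface at z = 0. Lengths are in m, angles in degrees, forces in N, time in s.
With the tool pointing down it reaches from about 0.35 to 0.875 m from the base axis. Payload 4.2 kg.
Tool frame: the origin (TCP) lies midway between the tips of the shut fingers; the grasp point (between the pads) lies 19 mm behind it (hold_point_z is the z of the grasp point in the tool frame, in m); z points along the fingers, y is the direction in which the jaws open and shut (so a half turn about z gives the same grasp; the last joint's range is limited). The gripper opens to 87 mm and grips with 3 to 60 N. Pads are 19 mm wide; open, the fingers measure 117 mm over their backs; the gripper's body (75 mm by 190 mm) begins 51 mm behind the grasp point.
Start: joints at [85.806, 22.042, 0.453, 0, -68.411, -14.817], TCP at [0.204, 0.591, 0.197] pointing down, gripper open.
Joint ranges: [-179.83, 179.83], [-69.29, 118.12], [-61.27, 80.66], [-181.25, 117.63], [-171.15, -9.14], [-177.46, 177.46]. Speed limits (degrees/s): [159.86, 159.86, 180, 180, 180, 180].

### API

Orientations are given as a 3x3 rotation matrix whose columns are the frame's x, y, z axes.
In Python, from station import * gives the robot as it stands. The module is installed in compiled form; this text tells all that it offers.
- The arm moves only by the tool jog_arm, never from a script. Its argument "moves" is a list of rows, each a list of 7 numbers: the closure, from -1 (fully open) to 1 (shut), then the shift along the tool's x, y, z in m, then the turn, a rotation vector about the tool's x, y, z in rad. In form: [[gripper, x, y, z, wx, wy, wz], ...]. A call has exactly 10 rows; each row is the pose to reach, as a shift and turn from the pose commanded when the call began, along the tool's axes at that moment; what a row does not reach only later rows make up. A row lasts 1/12 s, in which the tool goes at most 41.7 mm and 7.16 degrees, less where a joint would pass 70% of its speed; a pose out of reach is approached as far as the arm can. A call with a gripper value outside its range is refused whole. The fingers move at their own pace and stop on an object; the grip force is fixed at half the most. Time passes only in rows, so rows that repeat a pose let the fingers close, or fill a call up. It gives the time, the measured TCP pose, the force and the opening at its end, in the units of the state.
- sense(): the state, without advancing time (a new reading comes with each control period).
- capture(name): name is "scene" or "side" or "wrist"; returns a dict with "frame" (384x512x3 uint8, red, green, blue), "fov_y" (degrees; the focal length in pixels is half the picture's height over the tangent of half this angle, whatever the lens; pixels are square), "cx", "cy" (the principal point, pixels), "k1" (the pictures are not rectified: a ray, as slopes to the right and down, at radius r is drawn at 1 + k1 r^2 times it, then the intrinsics apply), "world_from_camera" (4x4, takes a point from camera to world coordinates). Camera axes: x right, y down, z forward; pixel columns grow to the right and rows downward; lengths in m; the calibration is good to about 2 mm. A picture is of the moment at which its call begins. There is no depth.
- finish_job(): hands the job in, once; it reports no verdict.
The state is a dict: "time_s": time; "joints": joint angles; "joint_velocities": joint speeds; "effort": joint torques, N m; "tcp_pos": TCP position; "ee_rot": TCP orientation; "wrist_force": force on the tool from outside, world axes, zero at the start; "moment": the same for the moment, N m; "gripper_width": opening from 0.0 (shut) to 1.0 (fully open).
Only numpy, scipy, OpenCV 4.12 (cv2) and the standard library are available. Lean on these libraries where they do the work, as an engineer would, in place of code of your own. Each camera call takes 0.05 s, during which the arm holds its last target.

### The job

The tartlets need the topping in the red-lidded tub: turn the carousel, by pushing its rim round gently with the fingertips, until the red-lidded tub stands squarely at the front, in line with the middle of the spoon rest. Let the tubs ride round untouched, every one left standing in its place, and leave the spoon and everything else on the table alone.

Things in the scene. Friction and masses are not known exactly. Their poses are not given: they have to be found in the camera images.
- stand: fixed steel stand of the topping carousel: round foot 170 mm across with a short column, and in front of it, joined by a strip, the spoon rest. Origin on the turntable's vertical axis, at the work surface. Its -x axis points from the turntable's axis to the middle of the spoon rest (the carousel's front, roughly towards the robot); z up
- rest (a point): middle of the spoon rest, the shallow steel tray fixed to the stand's front: 52 mm deep, 190 mm wide, rim 13 mm above the work surface; this point is 195 mm in front of the turntable's axis, 13 mm above the work surface
- turntable: dark six-lobed (flower-shaped) turntable, turns freely either way about its vertical axis with light friction: stops within a few degrees once the push stops. Underside 30 mm, top 50 mm above the table. Lobes: circles of 47 mm radius centred 108 mm from the axis, at 0, 60 .. 300 degrees from its own x axis (outer radius 155 mm). Origin on the axis, at the underside; z up; turns with it
- dip (a point): one of the six dips in the turntable's rim between lobes, where a fingertip can catch a lobe's flank: point 130 mm from the axis at 30 degrees from its x axis, level with its top; the others every 60 degrees. A dip is 118 mm from the axis at its bottom, 28 mm wide there, 49 mm wide at 130 mm, 64 mm at 135 mm. Below the rim there is free space down to the table, but for the foot, the strip and the spoon rest
- tub_red_mid (a point): the tub with the RED lid, the one wanted at the front: loose round white tub 58 mm across its lid, 38 mm tall, 50 to 140 g, standing about 90 mm from the axis on the lobe at the turntable's own +x. Point at its centre, half-way up (19 mm above the turntable's top)
- tub_white_mid (a point): loose tub with a white lid, like the red one in size and mass, on one of the other five lobes. Point at its centre, half-way up
- tub_green_mid (a point): loose tub with a green lid, like the red one in size and mass, on one of the other five lobes. Point at its centre, half-way up
- tub_yellow_mid (a point): loose tub with a yellow lid, like the red one in size and mass, on one of the other five lobes. Point at its centre, half-way up
- tub_blue_mid (a point): loose tub with a blue lid, like the red one in size and mass, on one of the other five lobes. Point at its centre, half-way up
- tub_black_mid (a point): loose tub with a black lid, like the red one in size and mass, on one of the other five lobes. Point at its centre, half-way up
- spoon: steel spoon, 150 mm long, lying across in the spoon rest, its top below 20 mm. Leave alone
- bottle: clear water bottle with white cap, 64 mm across, 190 mm tall, upright, behind the carousel about 235 mm from its axis. Origin at the underside's centre. Leave alone
- ramekins: nested stack of three white ramekins, 80 mm across, 70 mm tall, behind the carousel on the other side, about 235 mm from its axis. Origin at the underside's centre. Leave alone
- fruit_bowl: metal bowl of oranges, 156 mm across, 80 mm tall, near the robot on its left. Origin at the underside's centre. Leave alone
- shaker: steel shaker, 55 mm across, 111 mm tall, near the robot on its right. Origin at the underside's centre. Leave alone
- knife: chef's knife with brown handle, 330 mm long, lying on the white cutting board at the right. Leave alone
Mind the look-alikes: they are no part of the job. Leave any brown look-alike of the part that bears tub_yellow_mid alone.

How it is judged (in metres and radians):
On the way:
1. the fingers push the turntable (contact force between the fingers and turntable above 0.2 N).
At the end, for the whole second after the job is handed in: Red tub at the front, its centre within 15 mm (10 degrees of turn) of the line from the turntable's axis to the middle of the spoon rest; turntable still; all six tubs upright on it, 70 to 110 mm from its axis; spoon and other bystanders within 20 mm of where they were (x of tub_red_mid in the frame of stand below -0.07 m and y of tub_red_mid in the frame of stand between -0.015 and 0.015 m and angular speed of turntable below 0.03 rad/s and horizontal distance between tub_red_mid and turntable between 0.07 and 0.11 m and height (world z) of tub_red_mid between 0.064 and 0.075 m and angle between each of tub_red_mid, tub_white_mid, tub_green_mid, tub_yellow_mid, tub_blue_mid, tub_black_mid's own z axis and vertical below 0.1 rad and horizontal distance between tub_white_mid and turntable between 0.07 and 0.11 m and height (world z) of tub_white_mid between 0.064 and 0.075 m and horizontal distance between tub_green_mid and turntable between 0.07 and 0.11 m and height (world z) of tub_green_mid between 0.064 and 0.075 m and horizontal distance between tub_yellow_mid and turntable between 0.07 and 0.11 m and height (world z) of tub_yellow_mid between 0.064 and 0.075 m and horizontal distance between tub_blue_mid and turntable between 0.07 and 0.11 m and height (world z) of tub_blue_mid between 0.064 and 0.075 m and horizontal distance between tub_black_mid and turntable between 0.07 and 0.11 m and height (world z) of tub_black_mid between 0.064 and 0.075 m and distance of each of spoon, bottle, ramekins, fruit_bowl, shaker, knife from where it was at the start of the episode below 0.02 m); the robot touches nothing.
It fails at once if a tub is lifted off the turntable or tipped (height (world z) of any of tub_red_mid, tub_white_mid, tub_green_mid, tub_yellow_mid, tub_blue_mid, tub_black_mid above 0.08 m or angle between any of tub_red_mid, tub_white_mid, tub_green_mid, tub_yellow_mid, tub_blue_mid, tub_black_mid's own z axis and vertical above 0.3 rad).
It fails at once if the robot pushes or grips a tub instead of the rim (more than 1.5 N on a tub) (contact force between any of the fingers, the arm and tub_red above 1.5 N or contact force between any of the fingers, the arm and tub_white above 1.5 N or contact force between any of the fingers, the arm and tub_green above 1.5 N or contact force between any of the fingers, the arm and tub_yellow above 1.5 N or contact force between any of the fingers, the arm and tub_blue above 1.5 N or contact force between any of the fingers, the arm and tub_black above 1.5 N).
It fails at once if the turntable is flung round (faster than 3 rad/s, half a turn in a second) (angular speed of turntable above 3 rad/s).
It fails at once if a bystander is disturbed (moved more than 20 mm) (distance of any of spoon, bottle, ramekins, fruit_bowl, shaker, knife from where it was at the start of the episode above 0.02 m).
It also fails if it takes over 67 s, if anything falls off the work surface, if the arm or the gripper's body presses on something with over 40 N, if the wrist force passes 120 N, or if a joint passes its speed limit or range.

## Working session

There is one attempt and no reset: what is moved stays moved. The work goes in short steps, Python scripts to look and compute and a tool call to move; the robot and the scene stay as the last step left them, time stands still between calls to the robot, and variables do not carry over. Pictures are saved under pics/ and viewed, and the job is handed in when it is done.

Besides the shell and the picture viewer there is one more tool, called after "Emit:" in YAML: its name, and indented under it one key for each argument. jog_arm: Moves the arm, as the interface text tells. Its arguments: {"type":"object","properties":{"moves":{"type":"array"}},"required":["moves"]}

```bash
mkdir -p pics; cat > h.py <<'E'
from station import *
import numpy as np, cv2
def ray(c,u,v):
    H=c["frame"].shape[0]; f=H/2/np.tan(np.radians(c["fov_y"]/2))
    K=np.array([[f,0,c["cx"]],[0,f,c["cy"]],[0,0,1.]])
    p=cv2.undistortPoints(np.array([[[u,v]]],float),K,np.array([c["k1"],0,0,0,0.]))[0,0]
    T=np.array(c["world_from_camera"]); return T[:3,3],T[:3,:3]@np.array([p[0],p[1],1])
def onz(c,u,v,z):
    o,d=ray(c,u,v); return o+d*(z-o[2])/d[2]
def proj(c,P):
    H=c["frame"].shape[0]; f=H/2/np.tan(np.radians(c["fov_y"]/2))
    T=np.linalg.inv(np.array(c["world_from_camera"])); p=T[:3,:3]@np.array(P)+T[:3,3]
    x,y=p[0]/p[2],p[1]/p[2]; k=1+c["k1"]*(x*x+y*y); return c["cx"]+f*x*k,c["cy"]+f*y*k
def save(c,n): cv2.imwrite(f"pics/{n}.png",c["frame"][:,:,::-1])
E
python3 - <<'E'
from h import *
for n in ["scene","side","wrist"]:
    c=capture(n); save(c,n+"0"); print(n,c["fov_y"],c["k1"],np.round(c["world_from_camera"],3).tolist())
    np.save(n+"0.npy",c,allow_pickle=True)
s=sense();print(s["time_s"],s["tcp_pos"],np.round(s["ee_rot"],3))
E
```

```text
scene 46.1087157506623 -0.12031325029475382 [[0.032, 0.748, -0.663, 1.617], [1.0, -0.023, 0.021, -0.122], [0.0, -0.664, -0.748, 1.25], [0.0, 0.0, 0.0, 1.0]]
side 49.15847272555757 0.021662037068802376 [[-0.999, -0.023, 0.043, 0.524], [-0.048, 0.623, -0.781, 1.093], [-0.009, -0.782, -0.623, 1.024], [0.0, 0.0, 0.0, 1.0]]
wrist 64.295270950706 -0.08369299445146566 [[-0.326, -0.905, -0.275, 0.279], [-0.945, 0.312, 0.093, 0.565], [0.001, 0.29, -0.957, 0.383], [0.0, 0.0, 0.0, 1.0]]
0.15 [0.20338942 0.59046478 0.19632085] [[ 0.945 -0.326 -0.   ]
 [-0.326 -0.945 -0.002]
 [ 0.     0.002 -1.   ]]
```

View pics/scene0.png

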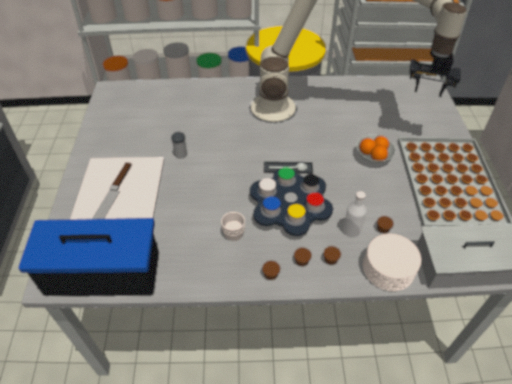

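View pics/side0.png

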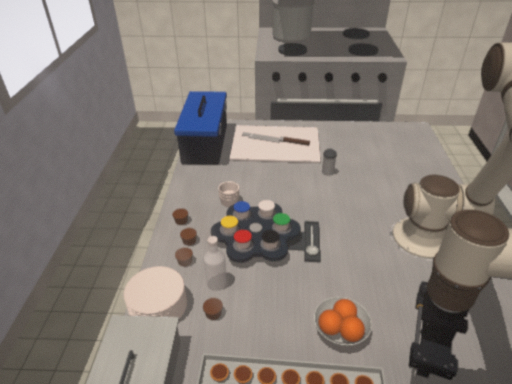

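View pics/wrist0.png

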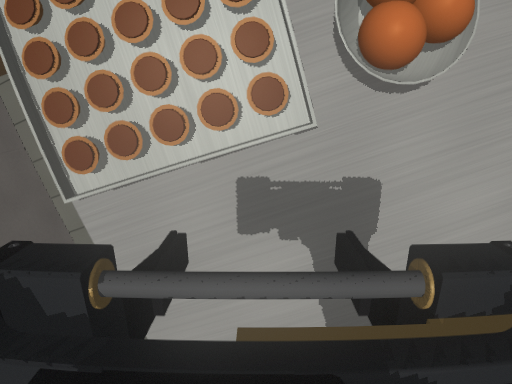

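The scene view shows the green tub at the front by the spoon rest (287,174). The red tub (316,200) is about two lobes round, at the back-left. I'll measure the lids next.

```bash
cat >> h.py <<'E'
R={"red":[((0,150,90),(6,255,255)),((174,150,90),(180,255,255))],"green":[((50,120,60),(75,255,255))],"blue":[((105,130,80),(125,255,255))],"yellow":[((22,150,120),(32,255,255))]}
def lids(c,box,mina=40):
    hsv=cv2.cvtColor(c["frame"],cv2.COLOR_RGB2HSV); out={}
    u0,v0,u1,v1=box
    for k,rs in R.items():
        m=sum(cv2.inRange(hsv,np.array(a),np.array(b)) for a,b in rs)
        mm=np.zeros_like(m); mm[v0:v1,u0:u1]=m[v0:v1,u0:u1]
        n,l,st,ce=cv2.connectedComponentsWithStats(mm)
        if n<2: continue
        i=1+st[1:,4].argmax()
        if st[i,4]>=mina: out[k]=(ce[i],st[i,4],onz(c,*ce[i],0.086))
    return out
E
python3 - <<'E'
from h import *
cs={}
for n,box in [("scene",(240,150,345,245)),("side",(200,190,310,270))]:
    c=np.load(n+"0.npy",allow_pickle=True).item(); cs[n]=c
    for k,v in lids(c,box).items(): print(n,k,v[0].round(1),v[1],v[2].round(4))
    u0,v0,u1,v1=box
    crop=c["frame"][v0-5:v1+5,u0-10:u1+10,::-1]; cv2.imwrite(f"pics/{n}crop.png",cv2.resize(crop,None,fx=5.5,fy=5.5,interpolation=cv2.INTER_CUBIC)); print(crop.shape)
E
```

```text
scene red [314.8 198.8] 176 [0.6195 0.1081 0.086 ]
scene green [285.9 172.9] 148 [0.494  0.0186 0.086 ]
scene blue [271.5 202.6] 192 [ 0.632  -0.0408  0.086 ]
scene yellow [296.  210.5] 205 [0.6689 0.0391 0.086 ]
(105, 125, 3)
side red [242.3 235.8] 182 [0.6166 0.1058 0.086 ]
side green [281.1 218.5] 130 [0.4907 0.0158 0.086 ]
side blue [241.1 206.4] 115 [ 0.631  -0.0442  0.086 ]
side yellow [229.  221.4] 153 [0.6662 0.0373 0.086 ]
(90, 130, 3)
```

```bash
python3 -c "
import cv2
for n in ['scenecrop','sidecrop']: print(cv2.imread('pics/'+n+'.png').shape)"
```

```text
(578, 688, 3)
(495, 715, 3)
```

View pics/scenecrop.png

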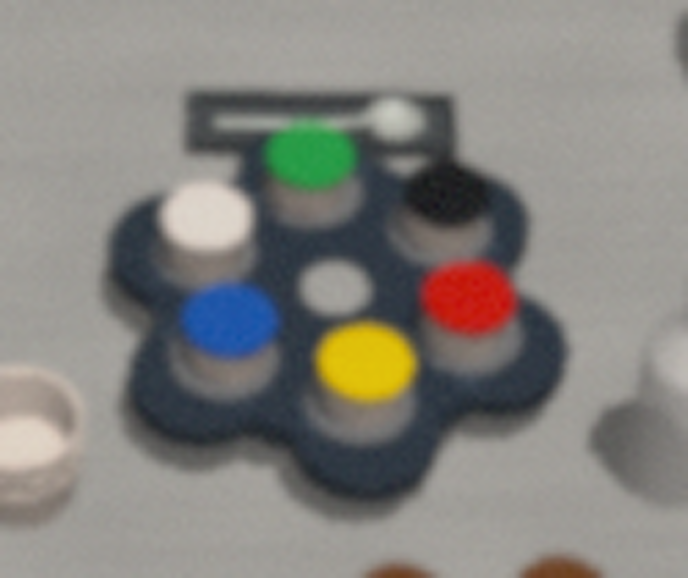

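View pics/sidecrop.png

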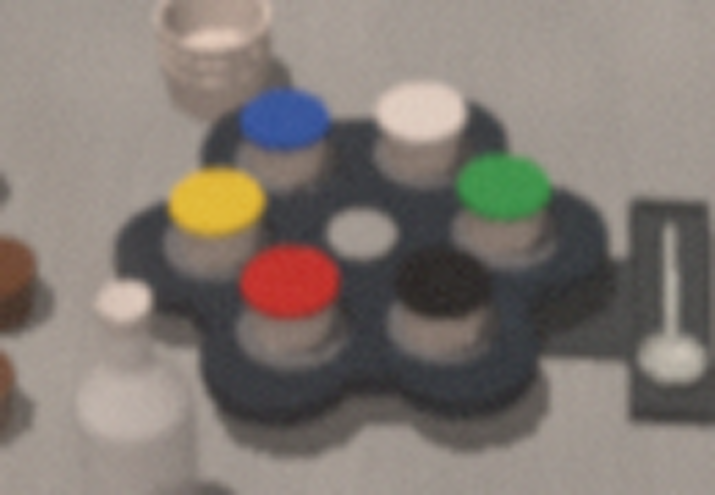

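```bash
python3 - <<'E'
from h import *
for n in ["scene","side"]:
    c=np.load(n+"0.npy",allow_pickle=True).item()
    pts={"scene":[(188,92),(455,95),(450,150),(188,155)],"side":[(632,202),(708,204),(708,420),(630,418)]}[n]
    o={"scene":(230,145),"side":(190,185)}[n]
    P=np.array([onz(c,o[0]+u/5.5,o[1]+v/5.5,0.013) for u,v in pts]); print(n,P.round(3)[:,:2].tolist(),P.mean(0).round(4))
    L=lids(c,(240,150,345,245) if n=="scene" else (200,190,310,270))
    # hub disc
    u,v={"scene":(336,288),"side":(362,234)}[n]
    for z in (.05,.055): print("hub",onz(c,o[0]+u/5.5,o[1]+v/5.5,z).round(4))
    A=np.array([[*(2*p[2][:2]),1] for p in L.values()]); b=[p[2][:2]@p[2][:2] for p in L.values()]
    s=np.linalg.lstsq(A,b,rcond=None)[0]; print("ctr",s[:2].round(4),np.sqrt(s[2]+s[:2]@s[:2]))
    for k,p in L.items(): print(k,np.degrees(np.arctan2(*(p[2][:2]-s[:2])[::-1])).round(1))
    d=P.mean(0)[:2]-s[:2]; print("rest",np.degrees(np.arctan2(d[1],d[0])),np.linalg.norm(d))
    for nm,(u,v) in {"bottlebase":((355,230) if n=="scene" else (214,282)),"ramekin":((233,232) if n=="scene" else (229,198))}.items(): print(nm,onz(c,u,v,0).round(3))
E
```

```text
scene [[0.36, -0.053], [0.369, 0.136], [0.423, 0.127], [0.423, -0.056]] [0.3939 0.0386 0.013 ]
hub [0.5795 0.0321 0.05  ]
hub [0.5839 0.0315 0.055 ]
ctr [0.5811 0.0299] 0.08758779489000208
red 63.8
green -172.6
blue -54.2
yellow 6.0
rest 177.33254049071385 0.18741266977427962
bottlebase [0.693 0.249 0.   ]
ramekin [ 0.688 -0.174  0.   ]
side [[0.402, -0.054], [0.352, -0.054], [0.367, 0.139], [0.413, 0.14]] [0.3835 0.0429 0.013 ]
hub [0.5765 0.0248 0.05  ]
hub [0.5762 0.0303 0.055 ]
ctr [0.5784 0.0264] 0.08822829050714094
red 64.3
green -173.1
blue -53.3
yellow 7.0
rest 175.16491331297036 0.19557748497937752
bottlebase [0.699 0.228 0.   ]
ramekin [ 0.692 -0.198  0.   ]
```

Emit:
jog_arm:
  moves:
    - [1, 0.03, 0.016, 0, 0, 0, -0.033]
    - [1, 0.06, 0.033, 0, 0, 0, -0.066]
    - [1, 0.09, 0.049, 0, 0, 0, -0.1]
    - [1, 0.12, 0.065, 0, 0, 0, -0.133]
    - [1, 0.15, 0.082, 0, 0, 0, -0.166]
    - [1, 0.18, 0.098, 0, 0, 0, -0.2]
    - [1, 0.21, 0.114, 0, 0, 0, -0.233]
    - [1, 0.24, 0.13, 0, 0, 0, -0.266]
    - [1, 0.27, 0.147, 0, 0, 0, -0.3]
    - [1, 0.3, 0.163, 0, 0, 0, -0.332]

```text
time_s: 0.98
tcp_pos: [0.4347, 0.3374, 0.197]
ee_rot: [[1.0, 0.002, -0.0], [0.002, -1.0, -0.0], [-0.0, 0.0, -1.0]]
wrist_force: [0.2, 0.3, -0.1]
gripper_width: 0.322
```

Emit:
jog_arm:
  moves:
    - [1, 0.02, 0.022, 0, 0, 0, 0]
    - [1, 0.04, 0.044, 0, 0, 0, 0]
    - [1, 0.06, 0.066, 0, 0, 0, 0]
    - [1, 0.08, 0.088, 0, 0, 0, 0]
    - [1, 0.1, 0.11, 0, 0, 0, 0]
    - [1, 0.12, 0.13, 0, 0, 0, 0]
    - [1, 0.135, 0.147, 0, 0, 0, 0]
    - [1, 0.135, 0.147, 0.03, 0, 0, 0]
    - [1, 0.135, 0.147, 0.05, 0, 0, 0]
    - [1, 0.135, 0.147, 0.05, 0, 0, 0]

```text
time_s: 1.82
tcp_pos: [0.5661, 0.19, 0.1419]
ee_rot: [[1.0, -0.002, -0.01], [-0.002, -1.0, -0.004], [-0.01, 0.004, -1.0]]
wrist_force: [-0.7, 0.1, -0.8]
gripper_width: 0.005
```

```bash
cat > look.py <<'E'
import sys
from h import *
i=sys.argv[1]; ims=[]
C=np.array([0.580,0.028])
for n,box in [("scene",(230,140,360,255)),("side",(190,180,320,285))]:
    c=capture(n); u0,v0,u1,v1=box
    for k,v in lids(c,box,25).items():
        d=v[2][:2]-(C+([.001,.0015] if n=="scene" else [-.0015,-.0015])); print(n,k,v[1],"ang",np.degrees(np.arctan2(d[1],d[0])).round(1)%360,"r",np.hypot(*d).round(4))
    ims.append(cv2.resize(c["frame"][v0-30:v1,u0:u1,::-1],(390,435)))
cv2.imwrite(f"pics/look{i}.png",np.hstack(ims))
s=sense();print(s["time_s"],np.round(s["tcp_pos"],4),s["wrist_force"],s["gripper_width"])
E
python3 look.py 1
```

```text
scene red 185 ang 64.6 r 0.0876
scene green 147 ang 187.2 r 0.0875
scene blue 192 ang 305.9 r 0.0869
scene yellow 208 ang 6.4 r 0.0883
side red 116 ang 62.4 r 0.096
side green 135 ang 187.0 r 0.0876
side blue 78 ang 310.9 r 0.092
side yellow 149 ang 6.6 r 0.0882
1.9167 [0.569  0.1918 0.1468] [ 0.40694132 -0.29674184  0.65713283] 0.00576144112525829
```

View pics/look1.png

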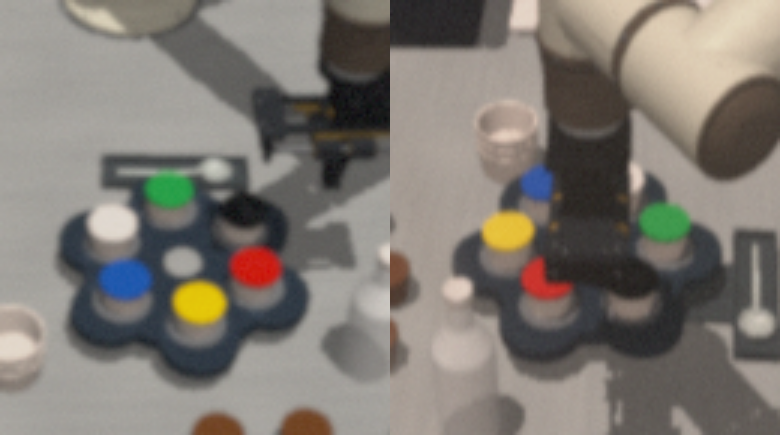

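Emit:
jog_arm:
  moves:
    - [1, -0.002, 0, 0.025, 0, 0, 0]
    - [1, -0.002, 0, 0.05, 0, 0, 0]
    - [1, -0.002, 0, 0.075, 0, 0, 0]
    - [1, -0.002, 0, 0.095, 0, 0, 0]
    - [1, -0.002, 0, 0.108, 0, 0, 0]
    - [1, -0.002, 0, 0.112, 0, 0, 0]
    - [1, -0.002, 0.008, 0.112, 0, 0, 0]
    - [1, -0.002, 0.016, 0.112, 0, 0, 0]
    - [1, -0.002, 0.024, 0.112, 0, 0, 0]
    - [1, -0.002, 0.024, 0.112, 0, 0, 0]

```text
time_s: 2.75
tcp_pos: [0.5677, 0.1668, 0.0367]
ee_rot: [[1.0, -0.001, 0.002], [-0.001, -1.0, 0.001], [0.002, -0.001, -1.0]]
wrist_force: [-0.6, 1.3, -0.2]
gripper_width: 0.006
```

```bash
python3 look.py 2
```

```text
scene red 187 ang 64.7 r 0.0875
scene green 146 ang 187.1 r 0.0876
scene blue 192 ang 305.9 r 0.0868
scene yellow 208 ang 6.4 r 0.0883
side red 120 ang 59.7 r 0.0919
side blue 73 ang 311.0 r 0.0929
side yellow 147 ang 6.4 r 0.0885
2.85 [0.5678 0.1677 0.0363] [0.73170953 0.42074468 0.73911753] 0.004649481967259922
```

View pics/look2.png

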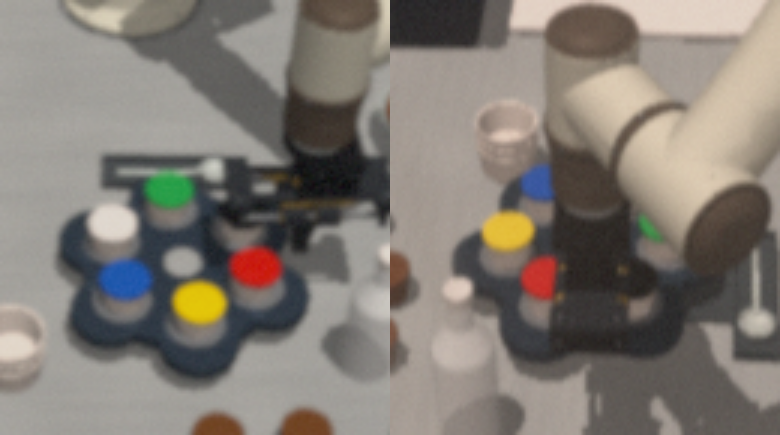

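```bash
cat > arc.py <<'E'
import sys,numpy as np
from station import sense
a0,a1,r=map(float,sys.argv[1:4]); x,y=sense()["tcp_pos"][:2]
for t in np.linspace(a0,a1,11)[1:]:
    t=np.radians(t); print(round(.580+r*np.cos(t)-x,3),round(-(.028+r*np.sin(t)-y),3))
E
python3 arc.py 95 120 .139
```

```text
-0.006 0.002
-0.012 0.003
-0.018 0.004
-0.024 0.005
-0.03 0.007
-0.035 0.009
-0.041 0.011
-0.047 0.014
-0.052 0.016
-0.057 0.019
```

Emit:
jog_arm:
  moves:
    - [1, -0.006, 0.001, 0, 0, 0, 0]
    - [1, -0.012, 0.002, 0, 0, 0, 0]
    - [1, -0.018, 0.003, 0, 0, 0, 0]
    - [1, -0.024, 0.005, 0, 0, 0, 0]
    - [1, -0.03, 0.007, 0, 0, 0, 0]
    - [1, -0.035, 0.009, 0, 0, 0, 0]
    - [1, -0.041, 0.011, 0, 0, 0, 0]
    - [1, -0.047, 0.014, 0, 0, 0, 0]
    - [1, -0.052, 0.016, 0, 0, 0, 0]
    - [1, -0.057, 0.019, 0, 0, 0, 0]

```text
time_s: 3.68
tcp_pos: [0.5096, 0.1489, 0.0352]
ee_rot: [[1.0, 0.0, 0.0], [0.0, -1.0, 0.0], [0.0, -0.0, -1.0]]
wrist_force: [-0.0, 0.1, 1.2]
gripper_width: 0.005
```

```bash
python3 look.py 3; python3 arc.py 120 145 .139
```

```text
scene red 176 ang 63.8 r 0.0877
scene green 149 ang 187.0 r 0.0875
scene blue 193 ang 305.8 r 0.0872
scene yellow 207 ang 6.4 r 0.0882
side red 183 ang 64.3 r 0.0878
side blue 115 ang 306.3 r 0.0875
side yellow 150 ang 6.6 r 0.0888
3.7833 [0.5092 0.1485 0.0352] [-0.05510183  0.22012018 -0.15712032] 0.001276168030626359
-0.004 0.003
-0.009 0.007
-0.014 0.01
-0.019 0.014
-0.023 0.018
-0.027 0.022
-0.032 0.027
-0.036 0.031
-0.039 0.036
-0.043 0.041
```

View pics/look3.png

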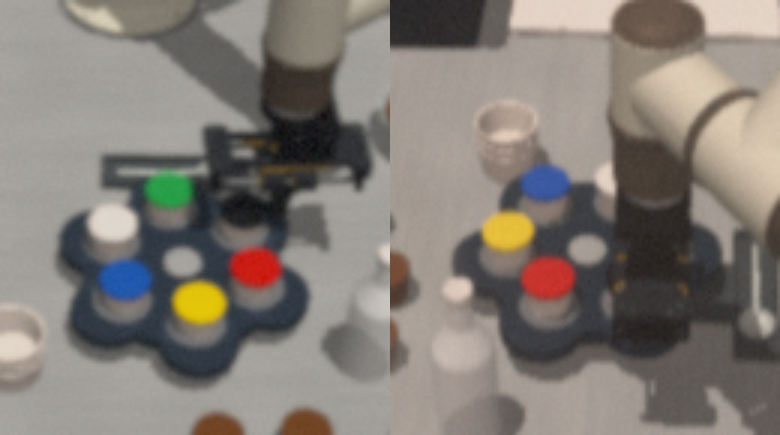

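```bash
python3 - <<'E'
from h import *
ims=[]
s=sense();p=s["tcp_pos"]
for n,box in [("scene",(230,110,360,255)),("side",(190,150,320,295))]:
    c=capture(n);u0,v0,u1,v1=box
    im=cv2.resize(c["frame"][v0:v1,u0:u1,::-1],None,fx=3,fy=3,interpolation=cv2.INTER_CUBIC)
    im=cv2.convertScaleAbs(im,alpha=1.8,beta=20)
    for P,col in [((p),(0,255,255)),((.58,.028,.05),(255,0,255))]+[((.58+.155*np.cos(a),.028+.155*np.sin(a),.05),(0,255,0)) for a in np.radians(6+60*np.arange(6))]+[((.58+.118*np.cos(a),.028+.118*np.sin(a),.05),(0,0,255)) for a in np.radians(36+60*np.arange(6))]:
        u,v=proj(c,P); cv2.circle(im,(int((u-u0)*3),int((v-v0)*3)),4,col,1)
    ims.append(im)
cv2.imwrite("pics/ov4.png",np.hstack(ims))
c=capture("wrist"); save(c,"wrist4")
E
```

```text
(no output)
```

View pics/ov4.png

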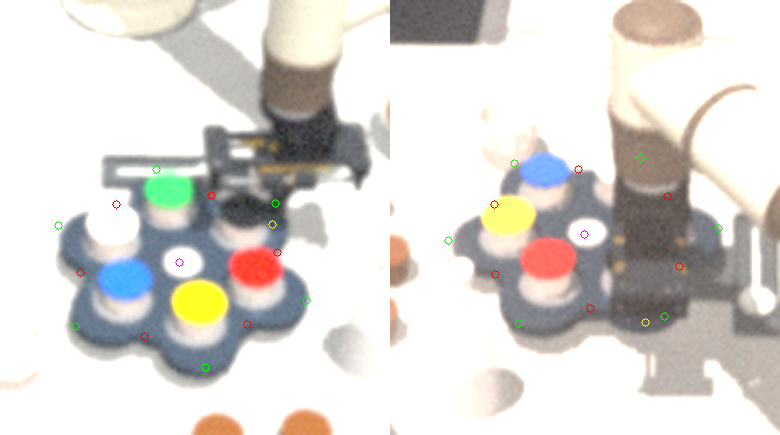

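View pics/wrist4.png

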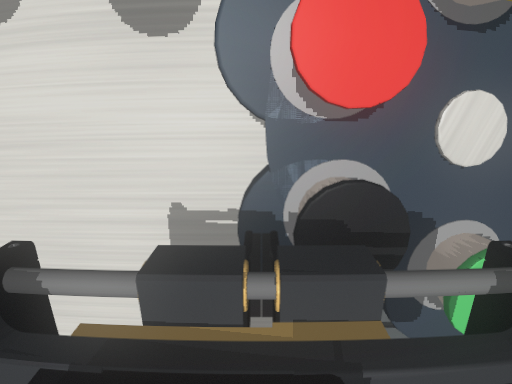

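```bash
python3 - <<'E'
from h import *
c=capture("wrist"); im=c["frame"][:,:,::-1].copy(); s=sense(); p=s["tcp_pos"]; print(p,np.round(s["ee_rot"],3).tolist(),np.round(c["world_from_camera"],3).tolist(),s["time_s"])
def dot(P,col,r=3):
    u,v=proj(c,P); cv2.circle(im,(int(u),int(v)),r,col,1)
dot(p,(0,255,255),5); dot(p+[0,0,.05],(0,255,255),3)
for i in range(6):
  a=np.radians(5+60*i); o=np.array([.58,.028])+.108*np.array([np.cos(a),np.sin(a)])
  for t in np.linspace(0,6.28,40):
    q=o+.047*np.array([np.cos(t),np.sin(t)])
    if np.hypot(*(q-[.58,.028]))>.118: dot((*q,.05),(0,255,0),1)
print(onz(c,472,128,.05), onz(c,358,40,.088), onz(c,351,240,.088))
cv2.imwrite("pics/wr5.png",cv2.resize(im,(768,576)))
E
```

```text
[0.51053437 0.14927525 0.03522337] [[1.0, 0.0, 0.0], [0.0, -1.0, 0.0], [0.0, -0.0, -1.0]] [[0.0, -0.957, -0.289, 0.59], [-1.0, -0.001, 0.001, 0.149], [-0.001, 0.289, -0.957, 0.223], [0.0, 0.0, 0.0, 1.0]] 3.9833
[0.57991889 0.02725542 0.05      ] [0.61670511 0.10946866 0.088     ] [0.52783012 0.10555384 0.088     ]
```

View pics/wr5.png

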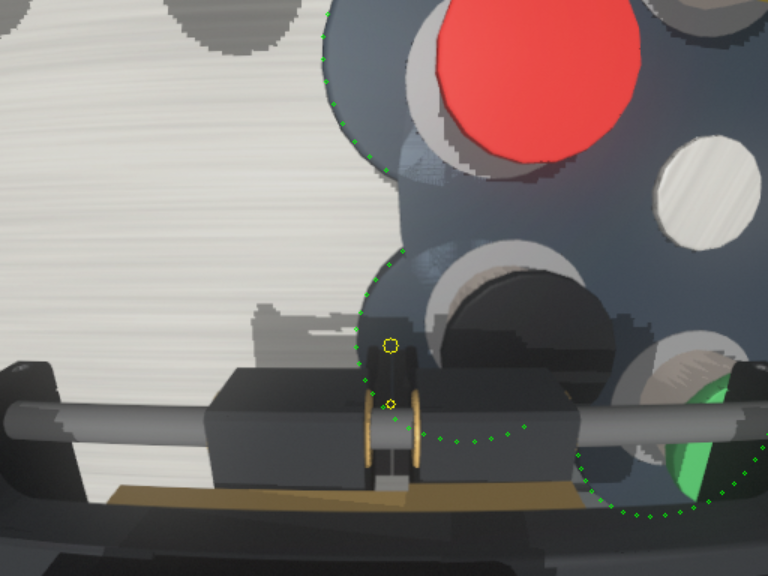

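```bash
python3 - <<'E'
from h import *
c=capture("wrist"); im=cv2.convertScaleAbs(c["frame"][190:300,190:340,::-1],alpha=2.2,beta=30)
a=cv2.resize(im,(600,440),interpolation=cv2.INTER_CUBIC); cv2.imwrite("pics/wz6.png",a)
c=capture("side"); im=cv2.convertScaleAbs(c["frame"][200:280,230:330,::-1],alpha=2.2,beta=30)
cv2.imwrite("pics/sz6.png",cv2.resize(im,(700,560),interpolation=cv2.INTER_CUBIC))
for z in (.035,.055,.085): print(z,proj(c,[.5105,.149,z]),proj(capture("wrist"),[.5105,.149,z]))
E
```

```text
0.035 (np.float64(274.61791949952806), np.float64(257.5139646595367)) (np.float64(261.3392107200062), np.float64(230.52445373281026))
0.055 (np.float64(274.7550499050846), np.float64(253.14675483320755)) (np.float64(261.2940782741347), np.float64(243.4712651605133))
0.085 (np.float64(274.9657570953137), np.float64(246.44296563098948)) (np.float64(261.24266920793235), np.float64(268.836654236331))
```

View pics/wz6.png

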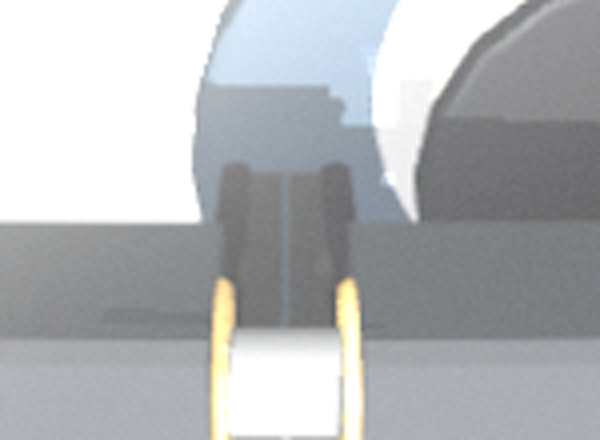

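View pics/sz6.png

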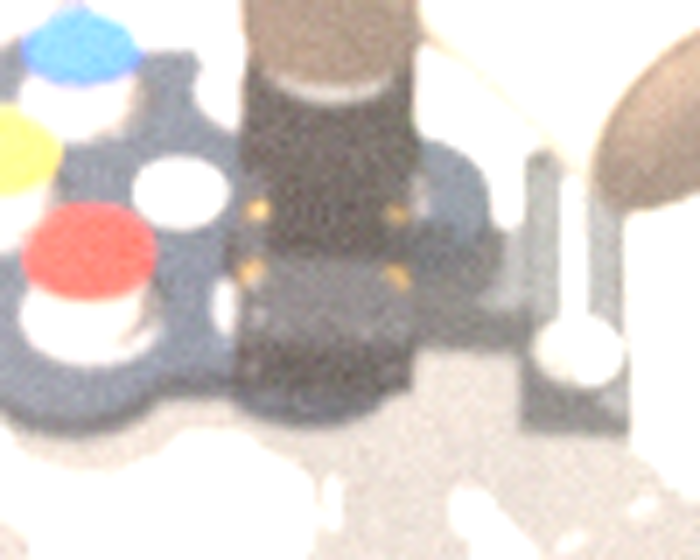

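```bash
python3 - <<'E'
from h import *
c=capture("scene"); im=cv2.convertScaleAbs(cv2.resize(c["frame"][150:220,280:365,::-1],None,fx=8,fy=8,interpolation=cv2.INTER_CUBIC),alpha=2,beta=20)
p=sense()["tcp_pos"]
for z,col in ((.035,(0,255,255)),(.055,(0,255,0)),(.105,(255,0,255))):
    for dx in (-.0095,.0095):
        u,v=proj(c,[p[0]+dx,p[1],z]); cv2.circle(im,(int((u-280+.5)*8),int((v-150+.5)*8)),3,col,-1)
cv2.imwrite("pics/sc7.png",im)
E
```

```text
(no output)
```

View pics/sc7.png

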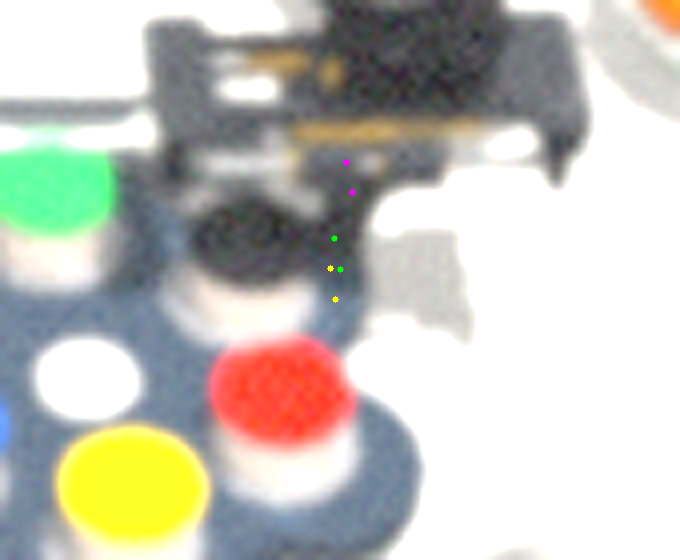

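```bash
python3 - <<'E'
from h import *
c=capture("wrist"); p=sense()["tcp_pos"]; print(p)
for v in (231,245,275):
  o,d=ray(c,261.5,v)
  for dx in (0,.0095,.02,.0375):
    t=(p[0]+dx-o[0])/d[0]; print(v,dx,(o+t*d).round(3))
s=capture("side")
for u,v in ((323,390),(323,385)):
  o,d=ray(s,230+u/7-.5,200+v/7-.5)
  for y in (.149,.16,.2,.244): print("side",y,(o+d*(y-o[1])/d[1]).round(3))
E
```

```text
[0.51020659 0.14912921 0.03508042]
231 0 [0.51  0.149 0.036]
231 0.0095 [0.52  0.149 0.058]
231 0.02 [0.53  0.149 0.083]
231 0.0375 [0.548 0.149 0.124]
245 0 [0.51  0.149 0.057]
245 0.0095 [0.52  0.149 0.077]
245 0.02 [0.53  0.149 0.098]
245 0.0375 [0.548 0.149 0.135]
275 0 [0.51  0.149 0.091]
275 0.0095 [0.52  0.149 0.106]
275 0.02 [0.53  0.149 0.124]
275 0.0375 [0.548 0.149 0.153]
side 0.149 [0.507 0.149 0.046]
side 0.16 [0.508 0.16  0.057]
side 0.2 [0.508 0.2   0.099]
side 0.244 [0.509 0.244 0.144]
side 0.149 [0.508 0.149 0.049]
side 0.16 [0.508 0.16  0.06 ]
side 0.2 [0.508 0.2   0.102]
side 0.244 [0.509 0.244 0.147]
```

Emit:
jog_arm:
  moves:
    - [1, 0.012, -0.006, 0, 0, 0, 0]
    - [1, 0.024, -0.012, 0, 0, 0, 0]
    - [1, 0.036, -0.016, 0, 0, 0, 0]
    - [1, 0.048, -0.019, 0, 0, 0, 0]
    - [1, 0.058, -0.022, 0, 0, 0, 0]
    - [1, 0.058, -0.022, 0, 0, 0, 0]
    - [1, 0.058, -0.022, 0.005, 0, 0, 0]
    - [1, 0.058, -0.022, 0.008, 0, 0, 0]
    - [1, 0.058, -0.022, 0.01, 0, 0, 0]
    - [1, 0.058, -0.022, 0.01, 0, 0, 0]

```text
time_s: 5.22
tcp_pos: [0.567, 0.1706, 0.0244]
ee_rot: [[1.0, 0.0, -0.002], [0.0, -1.0, -0.001], [-0.002, 0.001, -1.0]]
wrist_force: [0.0, 0.3, 0.8]
gripper_width: 0.004
```

```bash
python3 - <<'E'
from h import *
c=capture("wrist"); im=cv2.convertScaleAbs(c["frame"][:,:,::-1],alpha=1.4,beta=20); cv2.imwrite("pics/w8.png",im)
s=sense();print(s["time_s"],s["tcp_pos"],s["wrist_force"])
E
```

```text
5.2667 [0.56737868 0.17078599 0.02479886] [0.32536332 0.7018055  0.21989909]
```

View pics/w8.png

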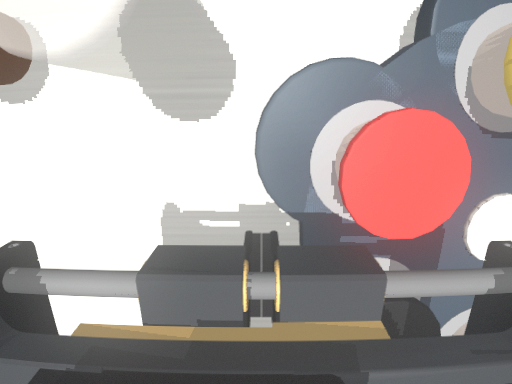

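Emit:
jog_arm:
  moves:
    - [1, 0, 0, 0.003, 0, 0, 0]
    - [1, 0, 0, 0.006, 0, 0, 0]
    - [1, 0, 0.002, 0.008, 0, 0, 0]
    - [1, -0.003, 0.003, 0.008, 0, 0, 0]
    - [1, -0.006, 0.004, 0.008, 0, 0, 0]
    - [1, -0.01, 0.005, 0.008, 0, 0, 0]
    - [1, -0.014, 0.005, 0.008, 0, 0, 0]
    - [1, -0.018, 0.006, 0.008, 0, 0, 0]
    - [1, -0.022, 0.007, 0.008, 0, 0, 0]
    - [1, -0.026, 0.008, 0.008, 0, 0, 0]

```text
time_s: 6.1
tcp_pos: [0.5422, 0.1634, 0.0175]
ee_rot: [[1.0, 0.001, 0.001], [0.001, -1.0, 0.001], [0.001, -0.001, -1.0]]
wrist_force: [1.1, 0.7, 0.9]
gripper_width: 0.004
```

```bash
python3 look.py 9; python3 - <<'E'
from h import *
c=capture("wrist"); im=cv2.convertScaleAbs(c["frame"][:,:,::-1],alpha=1.4,beta=20); cv2.imwrite("pics/w9.png",im)
E
```

```text
scene red 185 ang 69.1 r 0.0872
scene green 145 ang 191.5 r 0.0872
scene blue 197 ang 310.1 r 0.0868
scene yellow 205 ang 10.4 r 0.0879
side red 184 ang 69.3 r 0.0878
side blue 118 ang 311.2 r 0.088
side yellow 152 ang 11.4 r 0.0881
6.2 [0.5411 0.1628 0.0173] [-0.29214043  0.1517248  -0.83829683] 0.007001681052992909
```

View pics/w9.png

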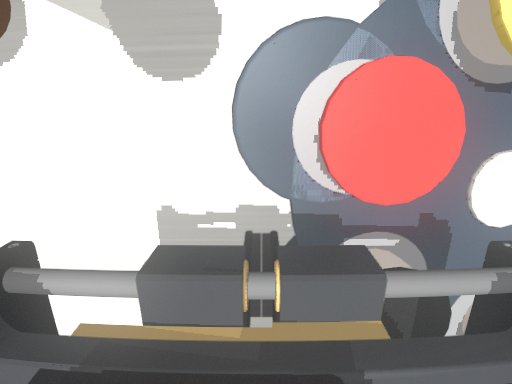

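```bash
python3 arc.py 106 131 .14
```

```text
-0.006 0.002
-0.012 0.004
-0.017 0.006
-0.023 0.009
-0.028 0.012
-0.034 0.015
-0.039 0.018
-0.044 0.022
-0.049 0.025
-0.053 0.029
```

Emit:
jog_arm:
  moves:
    - [1, -0.006, 0.002, 0, 0, 0, 0]
    - [1, -0.012, 0.004, 0, 0, 0, 0]
    - [1, -0.017, 0.006, 0, 0, 0, 0]
    - [1, -0.023, 0.009, 0, 0, 0, 0]
    - [1, -0.028, 0.012, 0, 0, 0, 0]
    - [1, -0.034, 0.015, 0, 0, 0, 0]
    - [1, -0.039, 0.018, 0, 0, 0, 0]
    - [1, -0.044, 0.022, 0, 0, 0, 0]
    - [1, -0.049, 0.025, 0, 0, 0, 0]
    - [1, -0.053, 0.029, 0, 0, 0, 0]

```text
time_s: 7.08
tcp_pos: [0.4884, 0.1338, 0.0171]
ee_rot: [[1.0, 0.0, -0.0], [0.0, -1.0, 0.0], [-0.0, -0.0, -1.0]]
wrist_force: [0.2, 1.8, -0.5]
gripper_width: 0.006
```

```bash
python3 look.py 10; python3 arc.py 131 156 .14
```

```text
scene red 172 ang 92.2 r 0.0873
scene green 163 ang 214.4 r 0.0898
scene blue 206 ang 333.4 r 0.0859
scene yellow 200 ang 34.0 r 0.0882
side red 181 ang 93.2 r 0.0888
side blue 125 ang 335.2 r 0.0872
side yellow 168 ang 35.4 r 0.089
7.1833 [0.4876 0.133  0.017 ] [0.08791337 0.19437175 0.3268269 ] 0.0062612486521815055
-0.004 0.003
-0.008 0.008
-0.013 0.012
-0.016 0.017
-0.02 0.022
-0.024 0.027
-0.027 0.032
-0.03 0.037
-0.033 0.042
-0.036 0.048
```

View pics/look10.png

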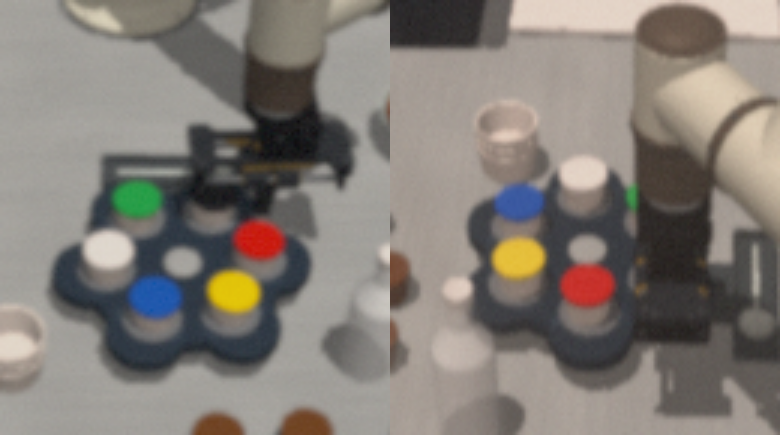

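The push is working: red has gone from 69° to about 92.5° and the tubs keep their radii. I'll carry on along the arc.

Emit:
jog_arm:
  moves:
    - [1, -0.004, 0.003, 0, 0, 0, 0]
    - [1, -0.008, 0.008, 0, 0, 0, 0]
    - [1, -0.013, 0.012, 0, 0, 0, 0]
    - [1, -0.016, 0.017, 0, 0, 0, 0]
    - [1, -0.02, 0.022, 0, 0, 0, 0]
    - [1, -0.024, 0.027, 0, 0, 0, 0]
    - [1, -0.027, 0.032, 0, 0, 0, 0]
    - [1, -0.03, 0.037, 0, 0, 0, 0]
    - [1, -0.033, 0.042, 0, 0, 0, 0]
    - [1, -0.036, 0.048, 0, 0, 0, 0]

```text
time_s: 8.02
tcp_pos: [0.4533, 0.0857, 0.0173]
ee_rot: [[1.0, 0.0, 0.001], [0.0, -1.0, 0.0], [0.001, -0.0, -1.0]]
wrist_force: [0.1, 1.1, 0.2]
gripper_width: 0.003
```

```bash
python3 look.py 11; python3 arc.py 156 181 .14
```

```text
scene red 162 ang 118.1 r 0.0881
scene green 161 ang 240.6 r 0.0875
scene blue 214 ang 0.0 r 0.0856
scene yellow 188 ang 60.0 r 0.0883
side red 183 ang 119.1 r 0.0882
side green 107 ang 241.3 r 0.0872
side blue 132 ang 0.8 r 0.0868
side yellow 176 ang 61.8 r 0.0888
8.1167 [0.4519 0.0847 0.017 ] [ 0.14462694 -0.10221767 -0.37322206] 0.004351162742404955
-0.002 0.005
-0.004 0.011
-0.006 0.017
-0.008 0.023
-0.009 0.029
-0.01 0.035
-0.011 0.041
-0.012 0.047
-0.012 0.053
-0.012 0.059
```

View pics/look11.png

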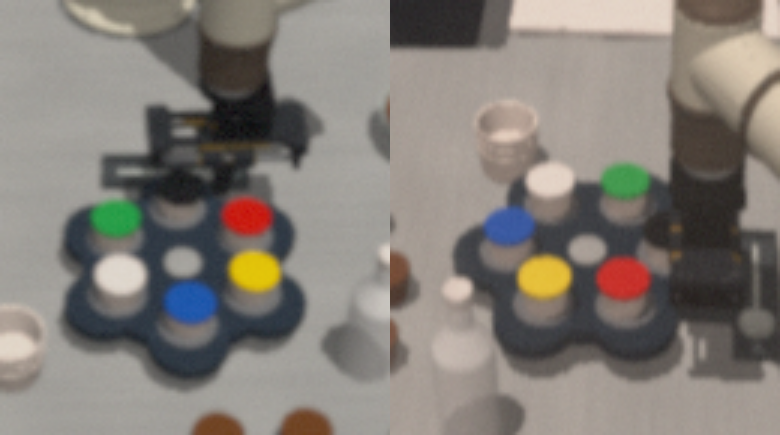

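Emit:
jog_arm:
  moves:
    - [1, -0.002, 0.005, 0, 0, 0, 0]
    - [1, -0.004, 0.011, 0, 0, 0, 0]
    - [1, -0.006, 0.017, 0, 0, 0, 0]
    - [1, -0.008, 0.023, 0, 0, 0, 0]
    - [1, -0.009, 0.029, 0, 0, 0, 0]
    - [1, -0.01, 0.035, 0, 0, 0, 0]
    - [1, -0.011, 0.041, 0, 0, 0, 0]
    - [1, -0.012, 0.047, 0, 0, 0, 0]
    - [1, -0.012, 0.053, 0, 0, 0, 0]
    - [1, -0.012, 0.059, 0, 0, 0, 0]

```text
time_s: 8.95
tcp_pos: [0.441, 0.0264, 0.0171]
ee_rot: [[1.0, 0.0, -0.0], [0.0, -1.0, -0.0], [-0.0, 0.0, -1.0]]
wrist_force: [-0.3, 2.0, 1.0]
gripper_width: 0.004
```

```bash
python3 look.py 12; python3 arc.py 181 203 .14
```

```text
scene red 158 ang 144.4 r 0.0882
scene green 173 ang 266.7 r 0.0879
scene blue 198 ang 26.2 r 0.0857
scene yellow 174 ang 86.4 r 0.0877
side red 172 ang 145.4 r 0.0883
side green 106 ang 267.6 r 0.0867
side blue 147 ang 27.5 r 0.0878
side yellow 179 ang 87.9 r 0.0892
9.05 [0.4406 0.026  0.017 ] [-0.14898494  0.75989208  0.10747644] 0.005444251906553767
-0.0 0.006
-0.0 0.011
0.001 0.016
0.001 0.022
0.002 0.027
0.004 0.032
0.005 0.038
0.007 0.043
0.008 0.048
0.011 0.053
```

View pics/look12.png

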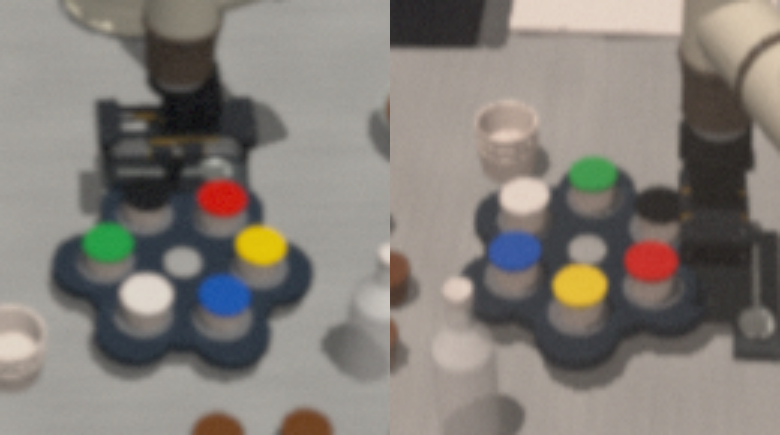

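Emit:
jog_arm:
  moves:
    - [1, 0, 0.006, 0, 0, 0, 0]
    - [1, 0, 0.011, 0, 0, 0, 0]
    - [1, 0.001, 0.016, 0, 0, 0, 0]
    - [1, 0.001, 0.022, 0, 0, 0, 0]
    - [1, 0.002, 0.027, 0, 0, 0, 0]
    - [1, 0.004, 0.032, 0, 0, 0, 0]
    - [1, 0.005, 0.038, 0, 0, 0, 0]
    - [1, 0.007, 0.043, 0, 0, 0, 0]
    - [1, 0.008, 0.048, 0, 0, 0, 0]
    - [1, 0.01, 0.053, 0, 0, 0, 0]

```text
time_s: 9.88
tcp_pos: [0.4511, -0.0265, 0.0171]
ee_rot: [[1.0, -0.0, -0.0], [-0.0, -1.0, -0.0], [-0.0, 0.0, -1.0]]
wrist_force: [-1.6, 1.0, -0.2]
gripper_width: 0.005
```

```bash
python3 look.py 13; python3 arc.py 203 211 .14
```

```text
scene red 147 ang 165.9 r 0.0858
scene green 181 ang 288.1 r 0.0877
scene blue 182 ang 47.8 r 0.0871
scene yellow 165 ang 107.8 r 0.0878
side red 159 ang 166.4 r 0.0876
side green 104 ang 289.5 r 0.087
side blue 158 ang 49.2 r 0.087
side yellow 185 ang 109.4 r 0.0888
9.9833 [ 0.4516 -0.0266  0.0172] [ 0.2060562  -0.55983981  0.05253945] 0.005771345804953871
0.0 0.002
0.001 0.004
0.002 0.005
0.003 0.007
0.004 0.009
0.005 0.011
0.005 0.012
0.006 0.014
0.007 0.016
0.008 0.017
```

View pics/look13.png

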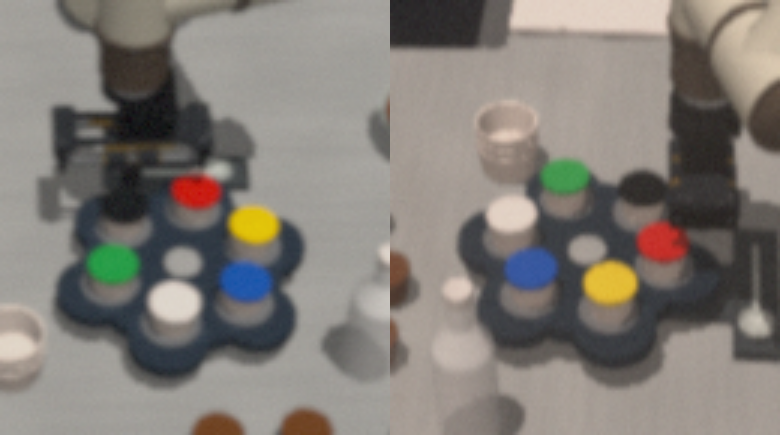

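Emit:
jog_arm:
  moves:
    - [1, 0.001, 0.003, 0, 0, 0, 0]
    - [1, 0.002, 0.006, 0, 0, 0, 0]
    - [1, 0.003, 0.008, 0, 0, 0, 0]
    - [1, 0.004, 0.01, 0, 0, 0, 0]
    - [1, 0.005, 0.012, 0, 0, 0, 0]
    - [1, 0.006, 0.014, 0, 0, 0, 0]
    - [1, 0.007, 0.016, 0, 0, 0, 0]
    - [1, 0.008, 0.018, 0, 0, 0, 0]
    - [1, 0.009, 0.02, 0, 0, 0, 0]
    - [1, 0.01, 0.021, 0, 0, 0, 0]

```text
time_s: 10.82
tcp_pos: [0.4611, -0.0472, 0.0171]
ee_rot: [[1.0, 0.0, -0.0], [0.0, -1.0, -0.0], [-0.0, 0.0, -1.0]]
wrist_force: [-1.1, 1.3, 0.1]
gripper_width: 0.006
```

```bash
python3 look.py 14
```

```text
scene red 150 ang 174.6 r 0.0863
scene green 182 ang 296.7 r 0.088
scene blue 187 ang 56.8 r 0.0874
scene yellow 162 ang 116.1 r 0.0869
side red 163 ang 174.1 r 0.0875
side green 109 ang 297.7 r 0.0878
side blue 162 ang 57.0 r 0.0872
side yellow 185 ang 116.9 r 0.0886
10.9167 [ 0.4612 -0.0472  0.0171] [-0.23580359 -0.11608244 -0.59525919] 0.00761804936583464
```

View pics/look14.png

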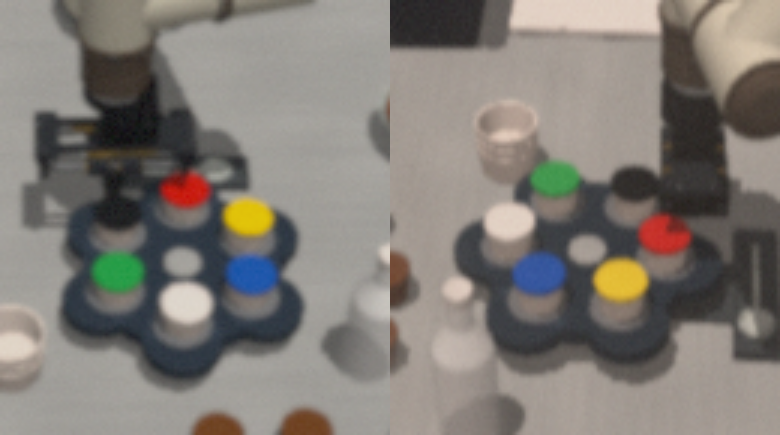

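Emit:
jog_arm:
  moves:
    - [1, -0.001, -0.002, 0, 0, 0, 0]
    - [1, -0.003, -0.004, 0, 0, 0, 0]
    - [1, -0.008, -0.003, 0, 0, 0, 0]
    - [1, -0.014, 0, 0, 0, 0, 0]
    - [1, -0.02, 0.003, 0, 0, 0, 0]
    - [1, -0.026, 0.007, 0, 0, 0, 0]
    - [1, -0.03, 0.01, -0.005, 0, 0, 0]
    - [1, -0.03, 0.01, -0.025, 0, 0, 0]
    - [1, -0.03, 0.01, -0.055, 0, 0, 0]
    - [1, -0.03, 0.01, -0.085, 0, 0, 0]

```text
time_s: 11.75
tcp_pos: [0.4299, -0.0576, 0.103]
ee_rot: [[1.0, -0.0, -0.002], [-0.0, -1.0, -0.001], [-0.002, 0.001, -1.0]]
wrist_force: [1.1, -0.0, -0.1]
gripper_width: 0.009
```

Emit:
jog_arm:
  moves:
    - [1, 0, 0, -0.02, 0, 0, 0]
    - [1, 0, 0, -0.04, 0, 0, 0]
    - [1, 0, 0, -0.06, 0, 0, 0]
    - [1, 0, 0.03, -0.08, 0, 0, 0]
    - [1, 0, 0.06, -0.1, 0, 0, 0]
    - [1, 0, 0.09, -0.1, 0, 0, 0]
    - [1, 0, 0.12, -0.1, 0, 0, 0]
    - [1, 0, 0.15, -0.1, 0, 0, 0]
    - [1, 0, 0.18, -0.1, 0, 0, 0]
    - [1, 0, 0.18, -0.1, 0, 0, 0]

```text
time_s: 12.58
tcp_pos: [0.4305, -0.2407, 0.2023]
ee_rot: [[1.0, -0.005, -0.0], [-0.005, -1.0, -0.001], [-0.0, 0.001, -1.0]]
wrist_force: [-0.3, -0.9, 0.2]
gripper_width: 0.008
```

```bash
python3 look.py 15; python3 - <<'E'
from h import *
for n in("scene","side"): save(capture(n),n+"15")
E
```

```text
scene red 146 ang 175.0 r 0.0867
scene green 182 ang 296.8 r 0.0882
scene blue 188 ang 56.9 r 0.0871
scene yellow 160 ang 116.0 r 0.0873
side red 162 ang 174.1 r 0.0878
side green 109 ang 297.7 r 0.0879
side blue 164 ang 57.1 r 0.0872
side yellow 177 ang 117.2 r 0.0887
12.6833 [ 0.4303 -0.2379  0.2021] [6.62208432e-01 1.19155278e+00 4.16083331e-04] 0.00110798903051816
```

View pics/look15.png

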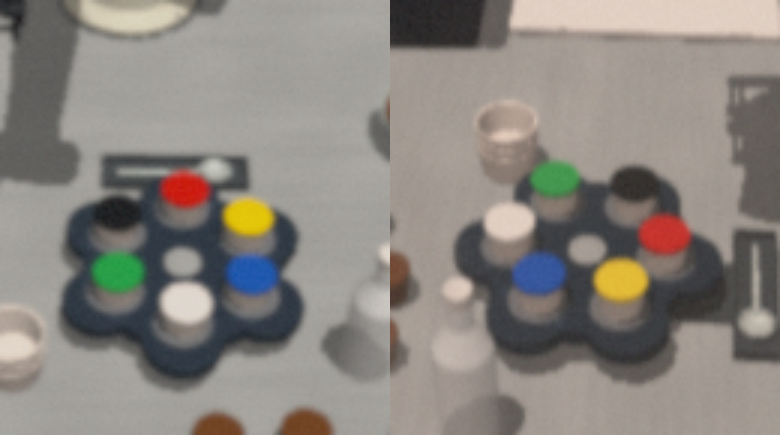

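View pics/scene15.png

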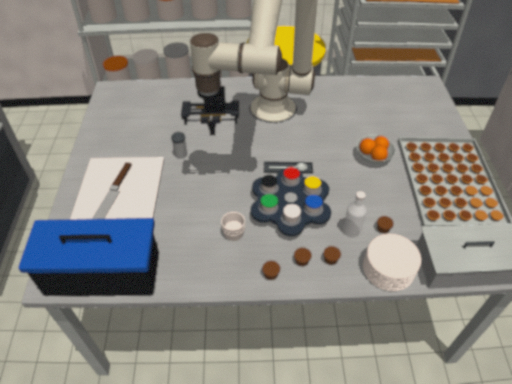

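```bash
python3 -c "
from station import *
print(finish_job())"
```

```text
the job is handed in; nothing more can be done
None
```

The red-lidded tub now stands at the front, in line with the spoon rest, and the job is handed in. I turned the carousel about 110° counter-clockwise by pushing one rim dip round with the shut fingertips. Then I backed off and lifted the arm clear at about 12.6 s.

**Last checks:**
- **Red tub:** it stands at 174–175° about the axis, and the spoon rest's middle measures 175–177°. That leaves it about 2–3 mm off the line, within the 15 mm allowed.
- **All six tubs:** every one looks upright and in place in the pictures. I measured four of them (red, green, blue, yellow) at about 88 mm from the axis; white and black I judged only by eye.
- **Turntable:** the tub angles agreed to about 0.5° before and after I withdrew the fingers, so it had stopped.
- **Other things on the table:** the spoon and the rest look undisturbed in the pictures. I did not measure their positions again.

**What disagreed:**
- **First sweep missed:** with the reported tool point at 35 mm height, the fingers passed over the rim without touching it. The pictures show the real fingertips about 19 mm above the reported point, so I repeated the sweep at 17 mm and it pushed.
- **Spoon rest direction:** the two cameras differ by about 2° on where the middle of the rest lies. I aimed between them.

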